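Take the clogged pre-filter out of the bench dust extractor

TASK

The dust extractor's pre-filter, the cassette with the slotted top, is clogged: push it in until its latch lets go and it springs out, pull it free, and stand it upright in the plywood crate along the empty long side opposite the cassette already there, slid right up into a corner, snug against both walls. Set it down rather than drop it, leave the plain-topped cassette latched in the extractor, and do not disturb the clay vase model, the cassette in the crate or the sanding block.

Things in the scene. Friction and masses are not known exactly. Their poses are not given: they have to be found in the camera images.
- extractor: fixed dust extractor, grey box 260 (x) x 280 (y) x 190 mm high, origin at the centre of its underside, +x to its rear. Flat deck at z = 190. Two filter bays, 104 (x) x 36 (y) mm, centred at x -30, y +40 and -40; which holds which cassette varies. On the deck: steel duct pipe x 36 to 162, y -46 to 46, 76 high; black pod x -75 to 15, y 102 to 136, 22 high
- prefilter_c (a point): centre (half-way up) of the pre-filter cassette to take out: dark grey upright block with slotted top, 100 mm long (own x) x 32 thick (own y) x 92 high (own z up), about 0.18 kg, parallel to the extractor's axes. Latched at the start, its top 9 mm above the deck
- prefilter_top (a point): middle of the pre-filter's top face, where it is pushed. A downward push of 5 to 7 mm (5 to 9 N; hard stop at 7 mm, still 2 mm above the deck) frees the latch; when the push is taken away a spring lifts it 22 mm above the latched height (31 mm above the deck) and holds it there. Then it lifts straight out (2 mm play all round). While latched it cannot be pulled out
- carbon_c (a point): centre (half-way up) of the carbon cassette in the other bay: same size, latch and behaviour, but a plain closed top. It must stay latched.
- crate: fixed open plywood crate, origin at the centre of its underside, outside 136 (x) x 166 (y) x 45 mm high; walls 8, floor 5 mm thick, so inside 120 (x) x 150 (y), 40 deep. The used cassette stands along its +x wall; the empty long side is the -x wall (inner face x = -60), with corners at y +75 and -75
- used_c (a point): centre (half-way up) of the used cassette standing upright in the crate, same shape and size as the pre-filter, its length along the crate's y, 2 mm off the crate's +x wall; loose.
- maquette: clay model of a vase (round belly, thin neck, flared rim) on a 90 x 90 x 30 mm wooden base, 235 mm tall in all, up to 80 mm wide above the base, origin at the centre of its underside; loose, 0.95 kg, stands between extractor and crate.
- sandblock: cork sanding block 75 (x) x 30 (y) x 22 mm lying loose on the extractor's deck, origin at the centre of its underside.
Not all that is in view belongs to the job. What is shaped like the part that bears prefilter_c but purple is not meant.

How it is judged:
On the way, in this order (a step that is already met when the one before it is completed fails the run):
1. the pre-filter cassette is pushed in until its latch lets go (z of prefilter_c in the frame of extractor below 0.1498 m).
2. it has sprung out (z of prefilter_c in the frame of extractor above 0.168 m).
3. it is pulled free of the extractor (z of prefilter_c in the frame of extractor above 0.24 m).
At the end, for the whole second after the job is handed in: Pre-filter at rest, upright (0.08 rad) on the crate floor, along the empty long side (0.08 rad), gaps to that wall and to one end wall under 4 mm; carbon cassette still latched; used cassette upright; it, vase model and sanding block within 15 mm of their starts (x of prefilter_c in the frame of crate between -0.048 and -0.04 m and (y of prefilter_c in the frame of crate between 0.021 and 0.029 m or y of prefilter_c in the frame of crate between -0.029 and -0.021 m) and z of prefilter_c in the frame of crate between 0.047 and 0.055 m and angle between each of prefilter_c, used_c's own z axis and vertical below 0.08 rad and angle between the x axis of prefilter_c and the y axis of crate, either way round below 0.08 rad and linear speed of prefilter below 0.021 m/s and z of carbon_c in the frame of extractor below 0.158 m and distance of each of used_c, maquette, sandblock from where it was at the start of the episode below 0.015 m); the robot touches nothing.
It fails at once if the plain-topped carbon cassette is released (z of carbon_c in the frame of extractor above 0.162 m).
It fails at once if the clay vase model is knocked (moved over 15 mm or tipped over 0.2 rad) (distance of maquette from where it was at the start of the episode above 0.015 m or angle between maquette's own z axis and vertical above 0.2 rad).
It fails at once if the used cassette in the crate is moved over 15 mm or tipped over (distance of used_c from where it was at the start of the episode above 0.015 m or angle between used_c's own z axis and vertical above 0.25 rad).
It fails at once if the sanding block is moved over 15 mm (distance of sandblock from where it was at the start of the episode above 0.015 m).
It fails at once if the pre-filter is dropped or thrown (faster than 0.6 m/s while the fingers do not hold it) (contact force between prefilter and the fingers below 0.05 N and linear speed of prefilter above 0.6 m/s).
It also fails if it takes over 54 s, if anything falls off the work surface, if the arm or the gripper's body presses on something with over 40 N, if the wrist force passes 120 N, or if a joint passes its speed limit or range.

ROBOT

A 7-joint arm with a two-finger parallel gripper is mounted at the origin on the work surface. World frame = base frame: x ahead of the robot, y to its left, z up, the work surface at z = 0. Lengths are in m, angles in rad, forces in N, time in s.
With the tool pointing down it reaches from about 0.425 to 0.975 m from the base axis. Payload 16.7 kg.
Tool frame: the origin (TCP) lies midway between the tips of the shut fingers; the grasp point (between the pads) lies 19 mm behind it; z points along the fingers, y is the direction in which the jaws open and shut (so a half turn about z gives the same grasp; the last joint's range is limited). The gripper opens to 85 mm and grips with 20 to 120 N. Pads are 22 mm wide; open, the fingers measure 114 mm over their backs; the gripper's body (76 mm by 85 mm) begins 54 mm behind the grasp point. The pads swing forward as they close: fully open they stand 13 mm farther back than shut.
Start: joints at [1.042, 0.426, 0.074, 1.606, -0.034, 1.111, -0.067], TCP at [0.25, -0.627, 0.2] pointing down, gripper open.
Joint ranges: [-2.85, 2.85], [-0.5, 2.14], [-1.23, 1.37], [0.21, 2.46], [-1.02, 4.16], [0.16, 2.05], [-2.73, 2.73]. Speed limits (rad/s): [1.89, 1.89, 2.39, 2.39, 3.01, 3.01, 3.01].

INTERFACE

Orientations are given as a rotation vector (axis times angle).
In Python, from rig import env gives the robot as it stands.
- The arm moves only by the shell command python3 -m inch 'ROWS' [OPENING]. ROWS is JSON, a list of rows, each a list of 4 numbers: the shift along the tool's x, y, z in units of 50 mm (1.0 is 50 mm), then the turn about the tool's z in units of 5 degrees (1.0 is 5 degrees). A call has 1 to 20 rows; each row is the pose to reach, as a shift and turn from the pose commanded when the call began, along the tool's axes at that moment; what a row does not reach only later rows make up. A row lasts 1/8 s, in which the tool goes at most 62.5 mm and 10.7 degrees, less where a joint would pass 70% of its speed; a pose out of reach is approached as far as the arm can. A call with a gripper value outside its range is refused whole. OPENING is the finger opening in mm, from 0 to 85.4, set as the call begins (- or left out, the last holds). The fingers move at their own pace and stop on an object; the grip force is fixed at half the most. Time passes only in rows, so rows that repeat a pose let the fingers close. It gives the time, the measured TCP pose, the force and the opening at its end, in the units of the state.
- env.observe(): the state, without advancing time (a new reading comes with each control period).
- env.camera(name): name is "scene" or "side" or "wrist"; returns (picture, depth): 480x640x3 uint8, blue, green, red; 480x640 float32, m along the optical axis (not along the pixel's ray), 0 where there is no reading.
- env.calibration(name): a dict with "fx", "fy", "cx", "cy" (pixels), "extrinsics" (4x4, takes a point from world to camera coordinates). Camera axes: x right, y down, z forward; pixel columns grow to the right and rows downward; lengths in m; the calibration is good to about 2 mm. A picture is of the moment at which its call begins: read the wrist's pose just before it. calibration takes no time and is no camera call; for the wrist camera it gives the pose at the moment of the call.
- env.job_done(): hands the job in, once; it reports no verdict.
The state is a dict: "time": time; "qpos": joint angles; "qvel": joint speeds; "joint_torque": joint torques, N m; "tool_pos": TCP position; "tcp_rot": TCP orientation; "contact_force": force on the tool from outside, world axes, zero at the start; "moment": the same for the moment, N m; "width": opening from 0.0 (shut) to 1.0 (fully open).
Only numpy, scipy, OpenCV 4.12 (cv2) and the standard library are available. Lean on these libraries where they do the work, as an engineer would, in place of code of your own. Each camera call takes 0.05 s, during which the arm holds its last target.

## Working session

There is one attempt and no reset: what is moved stays moved. The work goes in short steps, Python scripts to look and compute and a shell command to move; the robot and the scene stay as the last step left them, time stands still between calls to the robot, and variables do not carry over. Pictures are saved under pics/ and viewed, and the job is handed in when it is done.

```bash
ls; mkdir -p pics
python3 - <<'E'
from rig import env
import cv2
s=env.observe(); print(s)
for n in("scene","side","wrist"):
    p,d=env.camera(n); cv2.imwrite(f"pics/{n}0.png",p)
    import numpy as np; np.save(f"pics/{n}0.npy",d)
    c=env.calibration(n); print(n,c)
E
```

```text
pics
{'time': 0.0, 'qpos': array([ 1.04249198,  0.42675795,  0.07386049,  1.60661189, -0.03408863,
        1.11077578, -0.06710062]), 'qvel': array([ 1.51015971e-03,  2.03444540e-04,  1.26050856e-03, -3.00330246e-03,
        1.02109524e-04,  3.71640484e-05, -9.18949058e-04]), 'joint_torque': array([ 8.99233382e-04, -9.49844170e+01,  3.76123220e+00, -4.63514149e+01,
        1.93387113e-02,  1.01201955e-02, -1.20762079e-04]), 'tool_pos': array([ 0.24941824, -0.62675036,  0.19879144]), 'tcp_rot': array([-3.08419994e+00, -5.91183284e-01,  5.53499307e-04]), 'contact_force': array([-0.04870061, -0.90301702, -0.59853208]), 'moment': array([-0.04377196,  0.05297999, -0.02773184]), 'width': 1.0012885433592635}
scene {'fx': 460.8173895002785, 'fy': 460.8173895002785, 'cx': 323.88666783282906, 'cy': 235.3461583369845, 'extrinsics': array([[ 0.94853303,  0.31638227, -0.01368762, -0.46449904],
       [ 0.24287461, -0.75452877, -0.60967061, -0.07958005],
       [-0.20321668,  0.57496834, -0.79253668,  1.22189759],
       [ 0.        ,  0.        ,  0.        ,  1.        ]])}
side {'fx': 530.2555840268742, 'fy': 530.2555840268742, 'cx': 328.1103368973678, 'cy': 239.25664590682703, 'extrinsics': array([[-0.9671806 , -0.25312782, -0.02209043,  0.50351662],
       [-0.13098345,  0.57119164, -0.81029837,  0.22123228],
       [ 0.21772693, -0.78081139, -0.58560103,  1.28843722],
       [ 0.        ,  0.        ,  0.        ,  1.        ]])}
wrist {'fx': 379.67747806076915, 'fy': 379.67747806076915, 'cx': 322.7469303123526, 'cy': 243.9007629380826, 'extrinsics': array([[ 3.69180836e-01, -9.29357579e-01, -1.76597281e-05,
        -6.74102996e-01],
       [-8.82837701e-01, -3.50707075e-01,  3.12413414e-01,
        -4.05587871e-02],
       [-2.90349968e-01, -1.15321455e-01, -9.49946240e-01,
         3.81161563e-01],
       [ 0.00000000e+00,  0.00000000e+00,  0.00000000e+00,
         1.00000000e+00]])}
```

View pics/scene0.png

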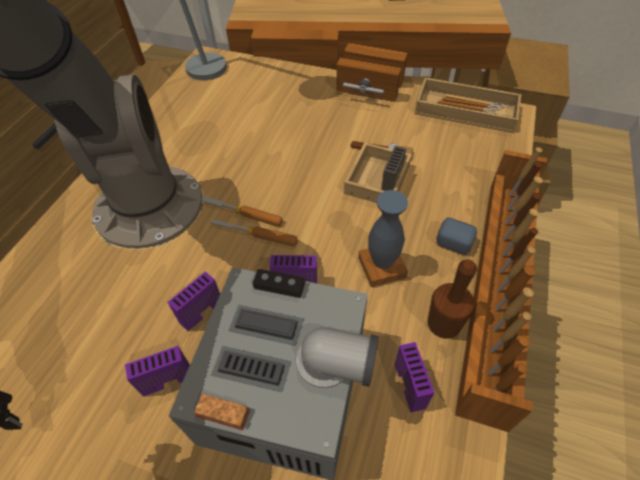

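View pics/side0.png

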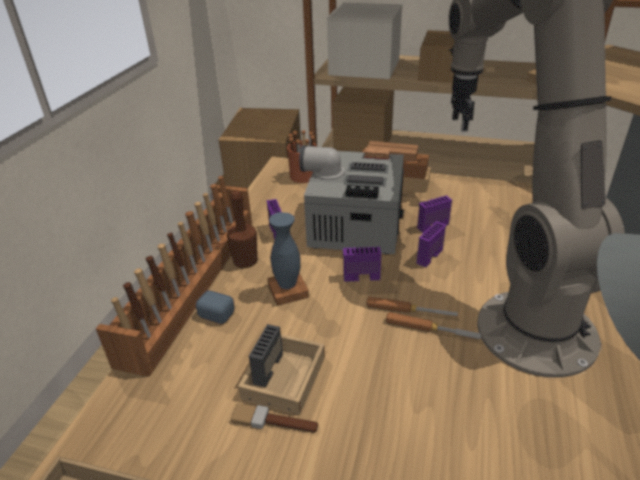

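View pics/wrist0.png

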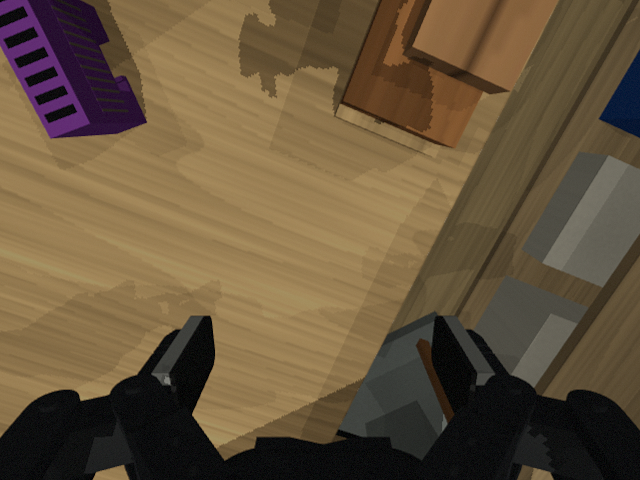

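The scene shows the slotted pre-filter top at (251,367), the plain one at (267,323), the sanding block at (221,410), the vase at (386,235) and the crate at (380,172) with the used cassette on its right side. The side view agrees. I'll enlarge crops next.

Run:
```python
import cv2
p=cv2.imread("pics/scene0.png")
cv2.imwrite("pics/c1.png",cv2.resize(p[260:480,165:385],(792,600)[:1]*2 if 0 else (600,600),interpolation=cv2.INTER_CUBIC))
cv2.imwrite("pics/c2.png",cv2.resize(p[130:290,330:480],(563,600),interpolation=cv2.INTER_CUBIC))
p=cv2.imread("pics/side0.png")
cv2.imwrite("pics/c3.png",cv2.resize(p[130:290,260:420],(600,600),interpolation=cv2.INTER_CUBIC))
cv2.imwrite("pics/c4.png",cv2.resize(p[200:420,210:350],(382,600),interpolation=cv2.INTER_CUBIC))
```

```text
(no output)
```

View pics/c1.png

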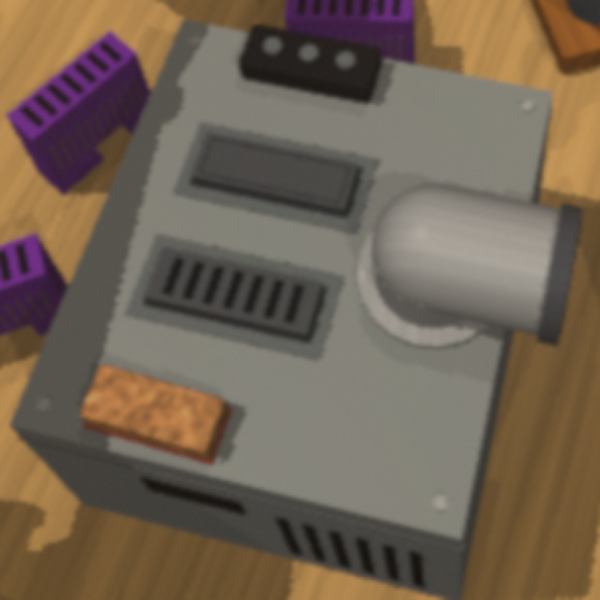

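View pics/c2.png

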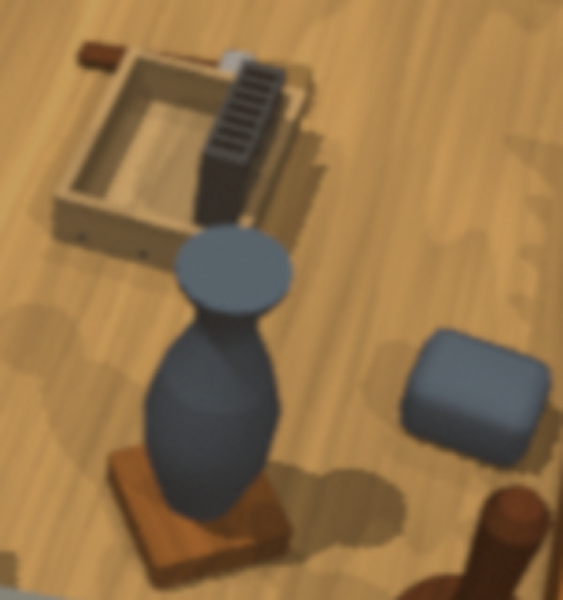

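View pics/c4.png

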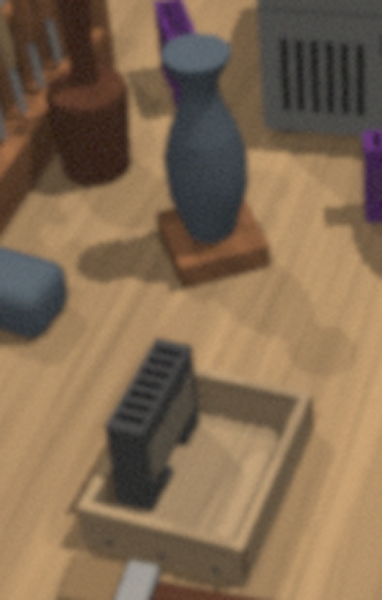

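```bash
cat > h.py <<'E'
import numpy as np
from scipy.optimize import least_squares
def unproj(c,u,v,z):
    E=c["extrinsics"];R,t=E[:3,:3],E[:3,3]
    r=R.T@np.array([(u-c["cx"])/c["fx"],(v-c["cy"])/c["fy"],1]);o=-R.T@t
    return o+r*(z-o[2])/r[2]
def proj(c,P):
    E=c["extrinsics"];q=E[:3,:3]@np.asarray(P)+E[:3,3]
    return np.array([c["fx"]*q[0]/q[2]+c["cx"],c["fy"]*q[1]/q[2]+c["cy"]])
E
python3 - <<'E'
from h import *; from rig import env
S=env.calibration("scene");D=env.calibration("side")
k=220/600
for n,u,v,z in [("UL",185,22,.19),("UR",552,93,.19),("LR",462,540,.19),("LL",15,425,.19),
 ("pfTL",160,248,.199),("pfTR",328,287,.199),("pfBR",310,332,.199),("pfBL",145,297,.199),
 ("cTL",206,134,.199),("cTR",362,170,.199),("cBR",347,208,.199),("cBL",192,178,.199),
 ("sTL",103,365,.212),("sTR",230,405,.212),("sBR",213,452,.212),("sBL",82,410,.212),
 ("podTL",250,28,.212),("podTR",382,52,.212)]:
    print(n,unproj(S,165+u*k,260+v*k,z).round(4))
k=150/563
for n,u,v,z in [("crUL",137,50,.045),("crUR",310,92,.045),("crLL",58,200,.045),("uTL",245,62,.097),("uTR",285,70,.097),("uBR",245,160,.097),("uBL",205,150,.097),
  ("bL",110,458,.03),("bB",160,580,.03),("bR",290,533,.03),("rim",234,270,.235)]:
    print(n,unproj(S,330+u*k,130+v*k,z).round(4))
k=140/382
for n,u,v,z in [("cr1",313,403,.045),("cr2",245,553,.045),("cr3",78,512,.045),("uA",160,341,.097),("uB",192,347,.097),("uC",145,432,.097),("uD",108,424,.097),("bL",158,218,.03),("bB",182,277,.03),("bR",270,248,.03),("rim",197,56,.235)]:
    print("side",n,unproj(D,210+u*k,200+v*k,z).round(4))
E
```

```text
UL [ 0.384  -0.2171  0.19  ]
UR [ 0.6396 -0.1934  0.19  ]
LR [ 0.6655 -0.4708  0.19  ]
LL [ 0.4096 -0.4929  0.19  ]
pfTL [ 0.444  -0.3754  0.199 ]
pfTR [ 0.5493 -0.3666  0.199 ]
pfBR [ 0.5492 -0.3949  0.199 ]
pfBL [ 0.449  -0.4058  0.199 ]
cTL [ 0.4379 -0.2961  0.199 ]
cTR [ 0.5418 -0.289   0.199 ]
cBR [ 0.542 -0.316  0.199]
cBL [ 0.4425 -0.3271  0.199 ]
sTL [ 0.449  -0.4524  0.212 ]
sTR [ 0.5256 -0.4503  0.212 ]
sBR [ 0.527  -0.4758  0.212 ]
sBL [ 0.4496 -0.4781  0.212 ]
podTL [ 0.4373 -0.2202  0.212 ]
podTR [ 0.5275 -0.2108  0.212 ]
crUL [0.4963 0.36   0.045 ]
crUR [0.6284 0.3538 0.045 ]
crLL [0.4849 0.1938 0.045 ]
uTL [0.5839 0.3122 0.097 ]
uTR [0.6122 0.3125 0.097 ]
uBR [0.6057 0.2181 0.097 ]
uBL [0.5783 0.2192 0.097 ]
bL [0.5766 0.0039 0.03  ]
bB [ 0.6291 -0.0727  0.03  ]
bR [ 0.6954 -0.0163  0.03  ]
rim [ 0.636  -0.0038  0.235 ]
side cr1 [0.4716 0.2136 0.045 ]
side cr2 [0.4825 0.3692 0.045 ]
side cr3 [0.6187 0.3636 0.045 ]
side uA [0.5976 0.2234 0.097 ]
side uB [0.5698 0.2237 0.097 ]
side uC [0.5756 0.3181 0.097 ]
side uD [0.6062 0.3172 0.097 ]
side bL [0.6857 0.0027 0.03  ]
side bB [0.6347 0.0779 0.03  ]
side bR [0.5662 0.0201 0.03  ]
side rim [0.6269 0.0107 0.235 ]
```

Both cameras put the extractor at about (0.525, -0.344), yaw about 0.09. That puts the pre-filter top at (0.498, -0.386), which matches its direct measurement. For the crate the two cameras disagree by 10–15 mm, so I'll check it with the wrist camera. First I'll lift and move over the pre-filter.

```bash
python3 -m inch '[[0,0,-1,0],[0,0,-2,0],[0,0,-3,0],[1,-0.4,-3,0.5],[2,-0.8,-3,1],[3,-1.2,-3,1.6],[4,-1.6,-3,2.2],[5,-2.1,-3,2.8],[6,-2.5,-3,3.3],[6.4,-2.64,-3,3.3],[6.4,-2.64,-3,3.3],[6.4,-2.64,-3,3.3]]' 0
python3 - <<'E'
from rig import env
import cv2,numpy as np
c=env.calibration("wrist"); s=env.observe(); p,d=env.camera("wrist"); cv2.imwrite("pics/w1.png",p); np.save("pics/w1.npy",d); np.save("pics/w1c.npy",c,allow_pickle=True)
print(s["time"],s["tool_pos"],s["tcp_rot"],s["contact_force"],s["width"])
E
```

```text
time: 1.65
tool_pos: [0.4969, -0.3876, 0.3494]
tcp_rot: [3.138, 0.14, -0.001]
contact_force: [-0.9, 0.2, 0.0]
width: 0.003
1.65 [ 0.49691868 -0.38755516  0.34941266] [ 3.13812582e+00  1.39986035e-01 -1.00189036e-03] [-0.92486939  0.23370185  0.02483925] 0.002773976734423139
```

View pics/w1.png

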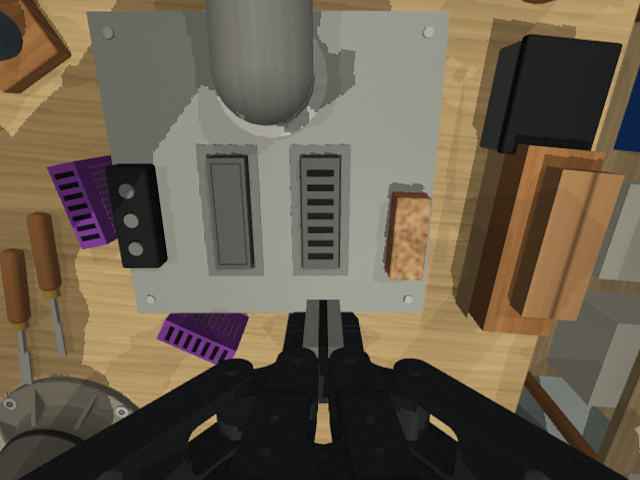

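The wrist view shows the pre-filter top spanning about (300..341, 156..268), centre (320,212). The deck corners are (88,12), (447,12), (424,312), (137,312).

Run:
```python
from h import *; c=np.load("pics/w1c.npy",allow_pickle=True).item()
import cv2
for n,u,v,z in [("a",88,12,.19),("b",447,12,.19),("c",424,312,.19),("d",137,312,.19),("p1",300,156,.199),("p2",341,156,.199),("p3",340,268,.199),("p4",301,268,.199),("s1",392,198,.212),("s2",430,194,.212),("s3",423,279,.212),("s4",388,278,.212)]:
    print(n,unproj(c,u,v,z).round(4))
p=cv2.imread("pics/w1.png");cv2.imwrite("pics/w1c.png",cv2.resize(p[130:300,190:450],(780,510),interpolation=cv2.INTER_CUBIC))
```

```text
a [ 0.6388 -0.1924  0.19  ]
b [ 0.6634 -0.469   0.19  ]
c [ 0.405  -0.4958  0.19  ]
d [ 0.3801 -0.2136  0.19  ]
p1 [ 0.5454 -0.3637  0.199 ]
p2 [ 0.5485 -0.398   0.199 ]
p3 [ 0.4477 -0.4076  0.199 ]
p4 [ 0.4446 -0.3717  0.199 ]
s1 [ 0.5192 -0.4433  0.212 ]
s2 [ 0.5254 -0.4743  0.212 ]
s3 [ 0.4489 -0.4816  0.212 ]
s4 [ 0.4471 -0.4503  0.212 ]
```

View pics/w1c.png

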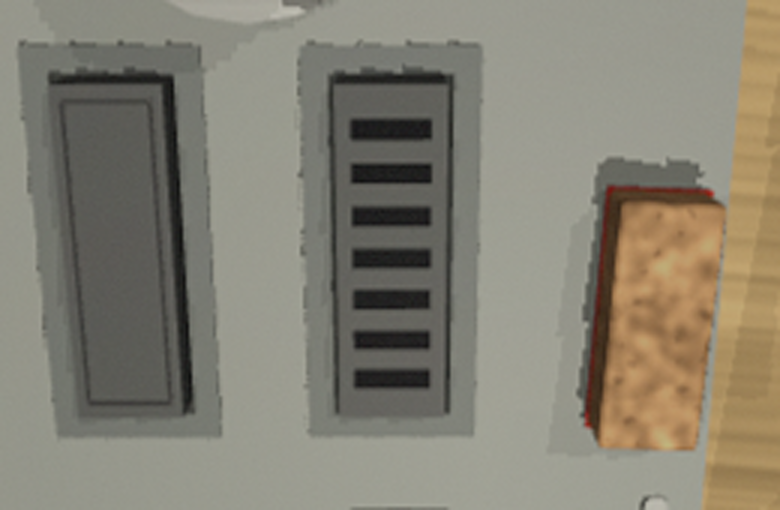

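Pre-filter top centre is (0.4965, -0.3853) and yaw 0.087. The tool is within 3 mm of that. I'll descend with the fingers shut.

```bash
python3 -m inch '[[0,-0.045,0.8,0],[0,-0.045,1.6,0],[0,-0.045,2.3,0],[0,-0.045,2.8,0],[0,-0.045,2.9,0],[0,-0.045,2.95,0],[0,-0.045,2.95,0]]' 0
```

```text
time: 2.58
tool_pos: [0.4981, -0.3845, 0.203]
tcp_rot: [3.138, 0.142, 0.002]
contact_force: [0.9, -0.4, 0.3]
width: 0.004
```

```bash
python3 -m inch '[[0,0,0.04,0],[0,0,0.08,0],[0,0,0.12,0],[0,0,0.16,0],[0,0,0.19,0],[0,0,0.19,0]]' 0
```

```text
time: 3.32
tool_pos: [0.4978, -0.3839, 0.1924]
tcp_rot: [-3.138, -0.143, 0.0]
contact_force: [0.1, -1.5, 0.5]
width: -0.0
```

```bash
python3 -m inch '[[0,0,0.02,0],[0,0,0.04,0],[0,0,0.04,0]]' 0
python3 - <<'E'
from rig import env
import cv2,numpy as np
for n in ("wrist","scene"):
    p,d=env.camera(n); cv2.imwrite(f"pics/{n}2.png",p); np.save(f"pics/{n}2.npy",d)
s=env.observe(); print(s["time"],s["tool_pos"],s["contact_force"])
p=cv2.imread("pics/scene2.png"); cv2.imwrite("pics/s2c.png",cv2.resize(p[260:480,165:385],(600,600)))
E
```

```text
time: 3.7
tool_pos: [0.4979, -0.3839, 0.1904]
tcp_rot: [-3.138, -0.142, 0.0]
contact_force: [-0.2, 0.6, 0.2]
width: -0.001
3.8 [ 0.49791095 -0.38388142  0.19051678] [ 0.16917255 -0.11911215 -0.86049554]
```

View pics/wrist2.png

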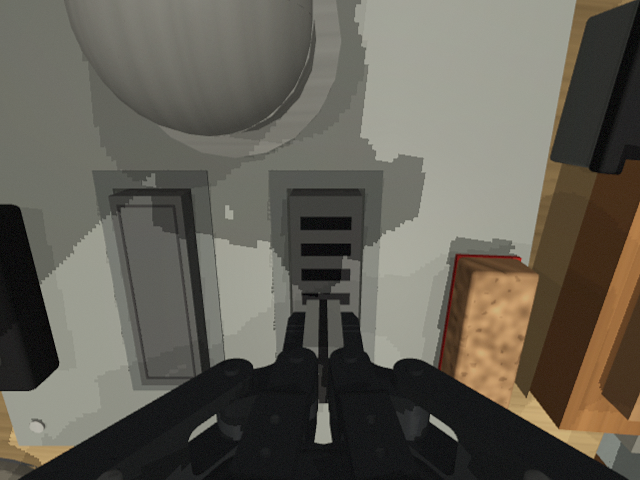

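View pics/s2c.png

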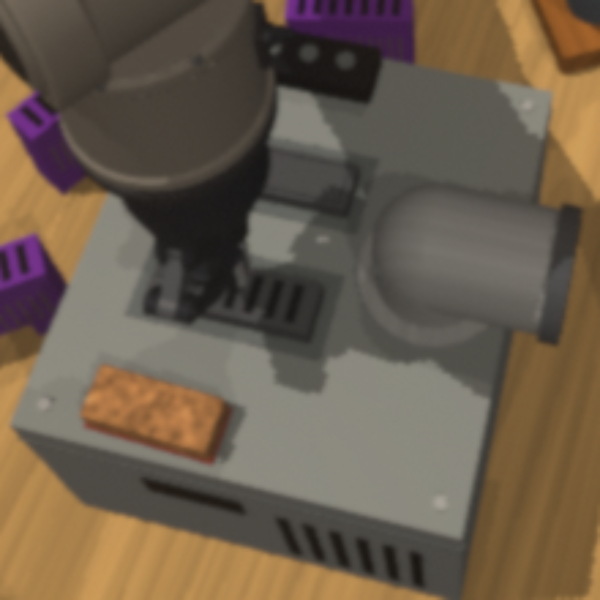

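Run:
```python
from h import *; from rig import env
c=env.calibration("wrist"); d=np.load("pics/wrist2.npy")
E=c["extrinsics"];Ri=E[:3,:3].T
def P(u,v):
    z=np.median(d[v-1:v+2,u-1:u+2]); q=np.array([(u-c["cx"])/c["fx"]*z,(v-c["cy"])/c["fy"]*z,z]); return (Ri@(q-E[:3,3])).round(4)
for n,u,v in [("top",325,207),("top",325,237),("top",355,260),("deck",400,260),("deck",240,300),("carb",150,300),("tip",312,302),("tip",333,302),("topn",298,290),("sand",490,300)]: print(n,P(u,v))
c=env.calibration("wrist");print(proj(c,env.observe()["tool_pos"]))
```

```text
top [ 0.5406 -0.3805  0.201 ]
top [ 0.5266 -0.3818  0.2006]
top [ 0.5169 -0.3967  0.2011]
deck [ 0.5153 -0.42    0.1913]
deck [ 0.4864 -0.3421  0.1913]
carb [ 0.4872 -0.3005  0.2003]
tip [ 0.5085 -0.3781  0.2305]
tip [ 0.5092 -0.3864  0.2304]
topn [ 0.4991 -0.3714  0.2008]
sand [ 0.508  -0.4572  0.2136]
[323.67152766 285.56690156]
```

Run:
```python
from h import *; from rig import env
import cv2
p=cv2.imread("pics/wrist2.png");cv2.imwrite("pics/w2c.png",cv2.resize(p[230:410,240:410],(567,600),interpolation=cv2.INTER_CUBIC))
c=env.calibration("wrist"); d=np.load("pics/wrist2.npy")
E=c["extrinsics"];Ri=E[:3,:3].T
for v in range(282,345,4):
  for u in (313,333):
    z=d[v,u]; q=np.array([(u-c["cx"])/c["fx"]*z,(v-c["cy"])/c["fy"]*z,z]); print(v,u,(Ri@(q-E[:3,3])).round(4))
```

```text
282 313 [ 0.5036 -0.3782  0.2   ]
282 333 [ 0.5047 -0.3877  0.2006]
286 313 [ 0.5013 -0.3784  0.1995]
286 333 [ 0.5027 -0.3879  0.2008]
290 313 [ 0.4998 -0.3786  0.2008]
290 333 [ 0.5001 -0.3882  0.1997]
294 313 [ 0.4979 -0.3787  0.2011]
294 333 [ 0.4985 -0.3883  0.2007]
298 313 [ 0.4954 -0.3789  0.2004]
298 333 [ 0.4967 -0.3885  0.2013]
302 313 [ 0.509  -0.3785  0.2314]
302 333 [ 0.5091 -0.3865  0.2302]
306 313 [ 0.5083 -0.3786  0.2335]
306 333 [ 0.5097 -0.3863  0.2348]
310 313 [ 0.5082 -0.3787  0.2365]
310 333 [ 0.5088 -0.3863  0.2364]
314 313 [ 0.5089 -0.3788  0.2408]
314 333 [ 0.5091 -0.3862  0.2401]
318 313 [ 0.5092 -0.3788  0.2444]
318 333 [ 0.5092 -0.3861  0.2432]
322 313 [ 0.5077 -0.3789  0.2446]
322 333 [ 0.5089 -0.3861  0.2455]
326 313 [ 0.5085 -0.379   0.2488]
326 333 [ 0.5086 -0.386   0.2479]
330 313 [ 0.5083 -0.379   0.2511]
330 333 [ 0.5089 -0.3859  0.251 ]
334 313 [ 0.5088 -0.3791  0.2544]
334 333 [ 0.5089 -0.3858  0.2537]
338 313 [ 0.5086 -0.3791  0.2565]
338 333 [ 0.5094 -0.3857  0.257 ]
342 313 [ 0.5075 -0.3793  0.2572]
342 333 [ 0.5091 -0.3857  0.2588]
```

View pics/w2c.png

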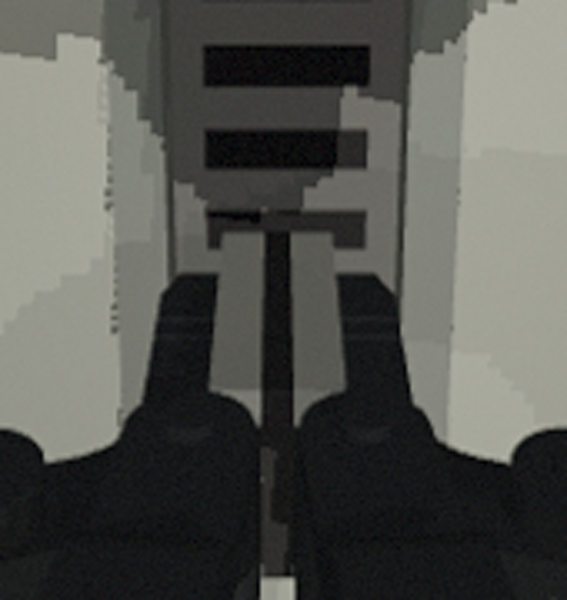

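The picture disagrees with the stated TCP. Depth puts the finger tips at z about 0.229 while tool_pos reads 0.190, and the top at 0.2005 is untouched with no force. I'll treat the real tips as about 38 mm behind the reported TCP and descend in small steps, watching the force.

```bash
python3 -m inch '[[0,0,0.06,0],[0,0,0.12,0],[0,0,0.18,0],[0,0,0.24,0],[0,0,0.24,0]]' 0;  python3 -m inch '[[0,0,0.06,0],[0,0,0.12,0],[0,0,0.16,0],[0,0,0.16,0]]' 0
```

```text
time: 4.42
tool_pos: [0.4978, -0.3838, 0.1782]
tcp_rot: [-3.138, -0.143, 0.001]
contact_force: [0.4, 0.6, -0.0]
width: -0.0
time: 4.92
tool_pos: [0.4979, -0.3838, 0.1703]
tcp_rot: [-3.138, -0.143, 0.0]
contact_force: [0.5, 0.6, -0.4]
width: 0.002
```

Run:
```python
from h import *; from rig import env
import cv2
c=env.calibration("wrist");p,d=env.camera("wrist"); s=env.observe(); print(s["time"],s["tool_pos"],s["contact_force"])
cv2.imwrite("pics/w3c.png",cv2.resize(p[200:410,220:430],(600,600),interpolation=cv2.INTER_CUBIC))
E=c["extrinsics"];Ri=E[:3,:3].T
for v in range(270,345,4):
  for u in (313,333):
    z=d[v,u]; q=np.array([(u-c["cx"])/c["fx"]*z,(v-c["cy"])/c["fy"]*z,z]); print(v,u,(Ri@(q-E[:3,3])).round(4))
```

```text
4.975 [ 0.4978802  -0.38390081  0.17046401] [-0.75189401 -0.29250695 -0.48912369]
270 313 [ 0.5182 -0.3775  0.2008]
270 333 [ 0.5192 -0.3856  0.2013]
274 313 [ 0.5162 -0.3776  0.2002]
274 333 [ 0.5168 -0.3859  0.1999]
278 313 [ 0.5149 -0.3777  0.2015]
278 333 [ 0.5152 -0.386   0.2003]
282 313 [ 0.5127 -0.3779  0.2004]
282 333 [ 0.5141 -0.3861  0.202 ]
286 313 [ 0.5111 -0.378   0.201 ]
286 333 [ 0.5116 -0.3864  0.2004]
290 313 [ 0.5089 -0.3782  0.2001]
290 333 [ 0.5105 -0.3865  0.2019]
294 313 [ 0.5075 -0.3783  0.201 ]
294 333 [ 0.5086 -0.3867  0.2019]
298 313 [ 0.5059 -0.3785  0.2016]
298 333 [ 0.5062 -0.3869  0.2006]
302 313 [ 0.5083 -0.3785  0.2099]
302 333 [ 0.5091 -0.3864  0.2101]
306 313 [ 0.5084 -0.3786  0.2136]
306 333 [ 0.5097 -0.3862  0.2147]
310 313 [ 0.5088 -0.3786  0.2176]
310 333 [ 0.5096 -0.3861  0.2177]
314 313 [ 0.5078 -0.3787  0.2188]
314 333 [ 0.5093 -0.3861  0.2203]
318 313 [ 0.5082 -0.3788  0.2225]
318 333 [ 0.5091 -0.3861  0.2229]
322 313 [ 0.508  -0.3789  0.2251]
322 333 [ 0.5091 -0.386   0.2259]
326 313 [ 0.5079 -0.3789  0.2277]
326 333 [ 0.5092 -0.3859  0.2288]
330 313 [ 0.5086 -0.379   0.2315]
330 333 [ 0.509  -0.3858  0.2311]
334 313 [ 0.5087 -0.379   0.2343]
334 333 [ 0.5092 -0.3857  0.2341]
338 313 [ 0.5084 -0.3791  0.2362]
338 333 [ 0.5087 -0.3858  0.2356]
342 313 [ 0.5079 -0.3792  0.2378]
342 333 [ 0.5085 -0.3857  0.2378]
```

View pics/w3c.png

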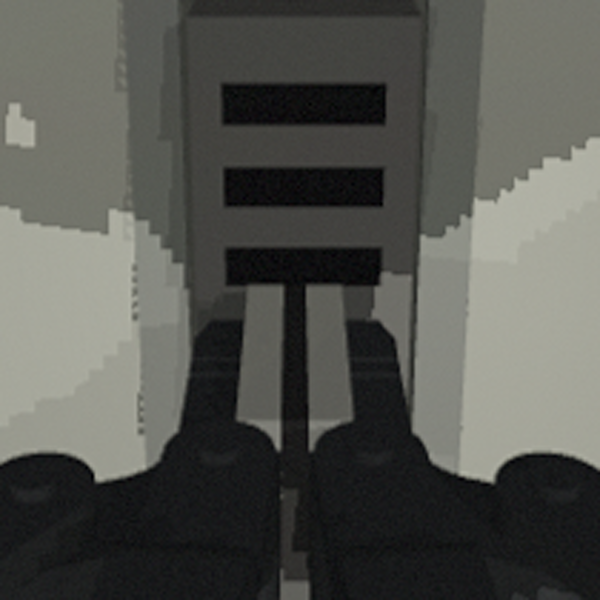

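The tips track consistently at TCP z + 38 mm, now about 8 mm above the top. I'll push stepwise.

```bash
python3 -m inch '[[0,0,0.06,0],[0,0,0.12,0],[0,0,0.18,0],[0,0,0.2,0],[0,0,0.2,0]]' 0
```

```text
time: 5.6
tool_pos: [0.4981, -0.3841, 0.1609]
tcp_rot: [3.138, 0.142, 0.001]
contact_force: [-1.4, -0.0, 5.9]
width: 0.003
```

```bash
python3 -m inch '[[0,0,0.03,0],[0,0,0.06,0],[0,0,0.06,0]]' 0
```

```text
time: 5.98
tool_pos: [0.4986, -0.385, 0.1601]
tcp_rot: [3.136, 0.142, 0.004]
contact_force: [-7.5, 1.9, 29.4]
width: -0.001
```

29 N at nearly the same height means the hard stop. I'll back off slowly and watch.

```bash
python3 -m inch '[[0,0,-0.06,0],[0,0,-0.1,0],[0,0,-0.16,0],[0,0,-0.24,0],[0,0,-0.32,0],[0,0,-0.4,0],[0,0,-0.5,0],[0,0,-0.6,0],[0,0,-0.75,0],[0,0,-0.9,0],[0,0,-1.1,0],[0,0,-1.1,0]]' 0
python3 - <<'E'
from h import *; from rig import env
import cv2
c=env.calibration("wrist");p,d=env.camera("wrist"); s=env.observe(); print(s["time"],s["tool_pos"],s["contact_force"])
cv2.imwrite("pics/w4.png",p);np.save("pics/w4.npy",d)
E=c["extrinsics"];Ri=E[:3,:3].T
for u,v in [(325,207),(325,240),(355,260),(400,260),(240,300),(150,300),(490,300),(313,310),(333,310)]:
    z=d[v,u]; q=np.array([(u-c["cx"])/c["fx"]*z,(v-c["cy"])/c["fy"]*z,z]); print(v,u,(Ri@(q-E[:3,3])).round(4))
E
```

```text
time: 7.48
tool_pos: [0.4983, -0.3842, 0.2135]
tcp_rot: [3.138, 0.142, 0.002]
contact_force: [0.9, -0.4, -0.9]
width: 0.002
7.525 [ 0.49801078 -0.38399722  0.21292594] [-0.82435984 -0.77834351 -0.77695973]
207 325 [ 0.5405 -0.3809  0.222 ]
240 325 [ 0.5251 -0.3823  0.2221]
260 355 [ 0.5165 -0.3972  0.2222]
260 400 [ 0.5076 -0.426   0.1917]
300 240 [ 0.4751 -0.338   0.1918]
300 150 [ 0.4754 -0.2906  0.2007]
300 490 [ 0.4976 -0.47    0.2131]
310 313 [ 0.5093 -0.3789  0.261 ]
310 333 [ 0.5098 -0.3864  0.2606]
```

View pics/w4.png

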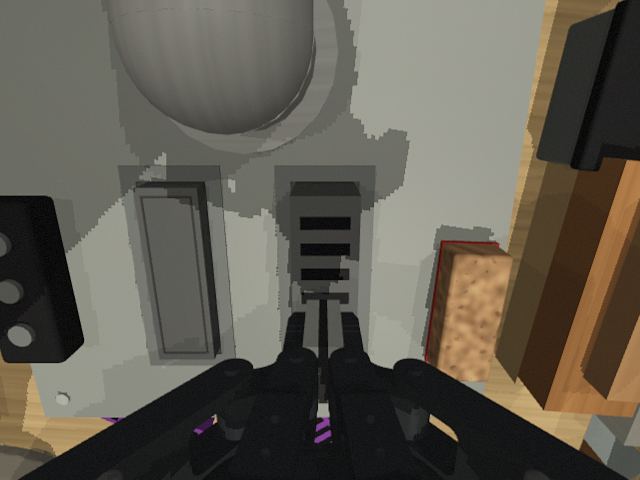

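It popped: top now at 0.221, with the carbon top still at 0.200 (9 mm above the deck). I'll open to 52 mm, descend, and look before closing.

```bash
python3 -m inch '[[0,0,0,0],[0,0,0,0],[0,0.02,0,0],[0,0.02,0.3,0],[0,0.02,0.6,0],[0,0.02,0.85,0],[0,0.02,1,0],[0,0.02,1.06,0],[0,0.02,1.06,0]]' 52
python3 - <<'E'
from h import *; from rig import env
import cv2
c=env.calibration("wrist");p,d=env.camera("wrist"); s=env.observe(); print(s["time"],s["tool_pos"],s["contact_force"])
cv2.imwrite("pics/w5.png",p)
E
```

```text
time: 8.65
tool_pos: [0.4981, -0.385, 0.1596]
tcp_rot: [3.138, 0.142, 0.0]
contact_force: [-0.6, -0.4, -0.2]
width: 0.608
8.7 [ 0.49817114 -0.38501066  0.15981752] [ 0.40470199  0.50397306 -0.53899519]
```

View pics/w5.png

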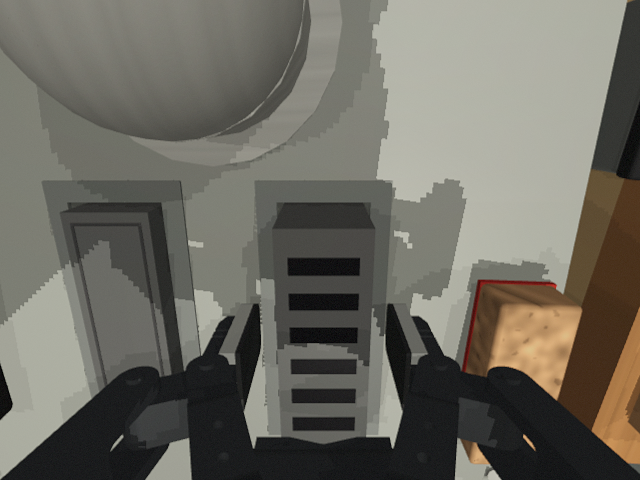

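The fingers straddle the cassette evenly (pads at u 250 and 395), clear of the carbon and the sanding block. I'll close and lift a little.

```bash
python3 -m inch '[[0,0,0,0],[0,0,0,0],[0,0,0,0],[0,0,0,0]]' 25
```

```text
time: 9.2
tool_pos: [0.4982, -0.3851, 0.1597]
tcp_rot: [3.138, 0.142, 0.001]
contact_force: [0.9, -1.5, 1.7]
width: 0.364
```

```bash
python3 -m inch '[[0,0,-0.1,0],[0,0,-0.3,0],[0,0,-0.6,0],[0,0,-0.9,0],[0,0,-0.9,0]]' 25
python3 - <<'E'
from h import *; from rig import env
import cv2
c=env.calibration("wrist");p,d=env.camera("wrist"); s=env.observe(); print(s["time"],s["tool_pos"],s["contact_force"])
cv2.imwrite("pics/w6.png",p)
E
```

```text
time: 9.82
tool_pos: [0.4987, -0.3854, 0.2063]
tcp_rot: [3.137, 0.142, 0.003]
contact_force: [-0.3, -0.6, -1.8]
width: 0.364
9.875 [ 0.49827132 -0.38508614  0.20528051] [-0.7514536   0.27436564 -2.28707887]
```

View pics/w6.png

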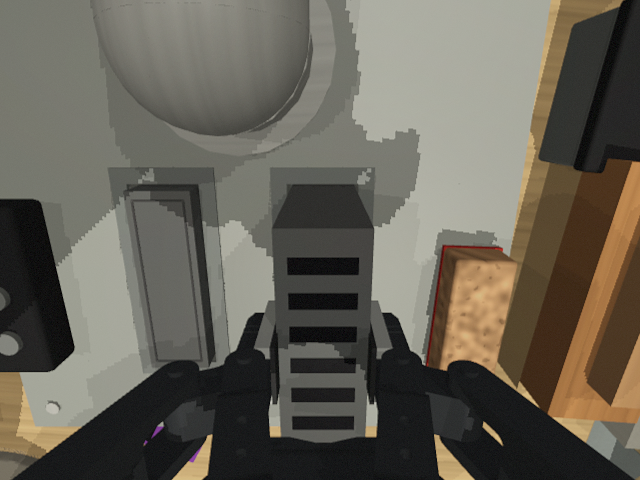

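Held, with a 31 mm opening and 1.8 N weight. I'll lift high and carry it over on the robot's side of the vase, turning on the way, to a viewpoint beside the crate.

```bash
python3 -m inch '[[0,0,-0.6,0],[0,0,-1.3,0],[0,0,-2,0],[-0.1,-0.8,-2.1,-1],[-0.2,-1.8,-2.1,-2.2],[-0.3,-2.9,-2.1,-3.6],[-0.4,-4,-2.1,-5],[-0.5,-5.1,-2.1,-6.6],[-0.6,-6.2,-2.1,-8.2],[-0.7,-7.3,-2.1,-9.8],[-0.7,-8.4,-2.1,-11.4],[-0.7,-9.5,-2.1,-13],[-0.7,-10.5,-2.1,-14.6],[-0.7,-11.3,-2.1,-15.8],[-0.7,-11.8,-2.1,-16.2],[-0.7,-11.8,-2.1,-16.2],[-0.7,-11.8,-2.1,-16.2],[-0.7,-11.8,-2.1,-16.2]]' 25
python3 - <<'E'
from h import *; from rig import env
import cv2
c=env.calibration("wrist");p,d=env.camera("wrist"); s=env.observe(); print(s["time"],s["tool_pos"],s["tcp_rot"],s["contact_force"],s["width"],s["qpos"])
cv2.imwrite("pics/w7.png",p);np.save("pics/w7.npy",d);np.save("pics/w7c.npy",c,allow_pickle=True)
E
```

```text
time: 12.12
tool_pos: [0.4099, 0.1984, 0.3094]
tcp_rot: [2.296, 2.144, -0.001]
contact_force: [0.4, -0.0, -1.7]
width: 0.361
12.175 [0.40992707 0.19854527 0.30952263] [ 2.29605313e+00  2.14400962e+00 -1.34598306e-04] [ 0.61505403  0.24578343 -1.10785378] 0.365999282085086 [ 4.93175590e-02  1.25578590e-03 -6.30703056e-01  1.89472548e+00
  9.56801410e-04  1.24591157e+00 -6.50150926e-01]
```

View pics/w7.png

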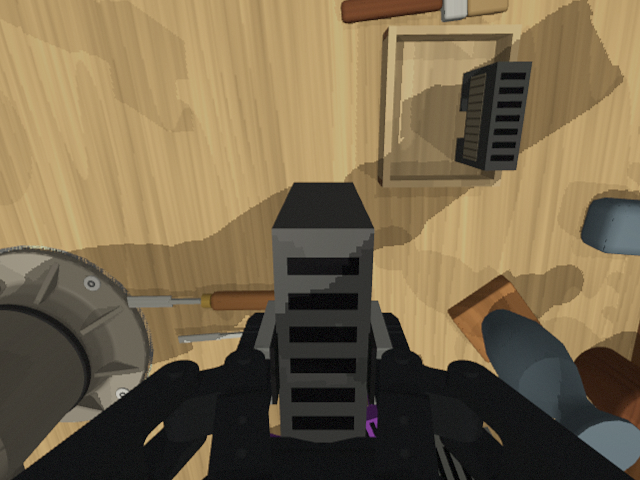

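Great view: crate rim corners are near (385,27), (523,25), (517,183), (379,184), with the whole crate clear. I'll enlarge it.

Run:
```python
import cv2
p=cv2.imread("pics/w7.png");cv2.imwrite("pics/w7c.png",cv2.resize(p[10:200,360:550],(600,600),interpolation=cv2.INTER_CUBIC))
cv2.imwrite("pics/w7d.png",cv2.resize(p[170:450,230:420],(407,600),interpolation=cv2.INTER_CUBIC))
```

View pics/w7c.png

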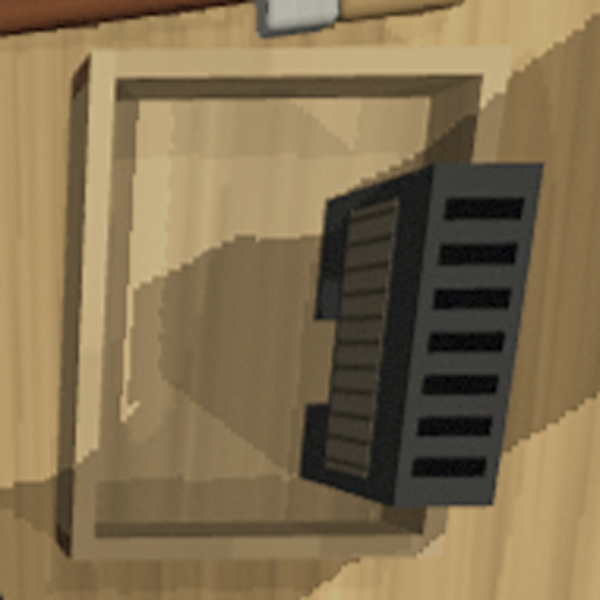

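View pics/w7d.png

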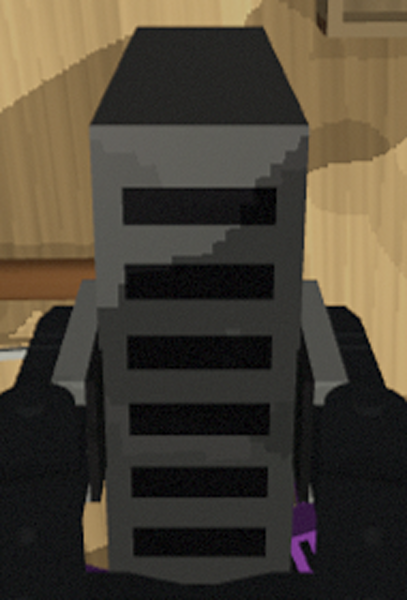

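Run:
```python
from h import *
from scipy.spatial.transform import Rotation as Ro
c=np.load("pics/w7c.npy",allow_pickle=True).item(); d=np.load("pics/w7.npy")
k=190/600
pts=[("oUL",92,52,.045,(-68,83)),("oUR",510,47,.045,(68,83)),("oLL",70,557,.045,(-68,-83)),("iUL",117,78,.045,(-60,75)),("iUR",485,75,.045,(60,75)),("iLL",95,535,.045,(-60,-75))]
W=[];M=[]
for n,u,v,z,m in pts:
    w=unproj(c,360+u*k,10+v*k,z);print(n,w.round(4));W.append(w[:2]);M.append(np.array(m)/1e3)
W=np.array(W);M=np.array(M)
def f(x):
    R=np.array([[np.cos(x[2]),-np.sin(x[2])],[np.sin(x[2]),np.cos(x[2])]]);return (M@R.T+x[:2]-W).ravel()
r=least_squares(f,[.55,.28,0]);print("crate",r.x.round(4),(r.fun*1e3).round(1))
us=[("u",430,165),("u",543,163),("u",492,505),("u",395,503)]
U=np.array([unproj(c,360+u*k,10+v*k,.097) for _,u,v in us]);print(U.round(4),U.mean(0))
T=np.array([.40993,.19855,.30952]);R=Ro.from_rotvec([2.29605,2.14400,0]).as_matrix();print("toolx",R[:,0],"tooly",R[:,1])
for n,u,v,z in [("tL",272,228.3,.3705),("tR",373.7,228,.3705),("bL",294,183,.2788),("bR",353.7,183,.2788)]:
    P=unproj(c,u,v,z);print(n,P.round(4),"tool frame",(R.T@(P-T)).round(4))
E=c["extrinsics"]
for u,v in [(322,240),(322,262),(300,232),(345,232),(322,286),(322,200)]:
    z=d[v,u]; q=np.array([(u-c["cx"])/c["fx"]*z,(v-c["cy"])/c["fy"]*z,z]); print(v,u,(E[:3,:3].T@(q-E[:3,3])-T).round(4))
x=r.x
Rc=np.array([[np.cos(x[2]),-np.sin(x[2])],[np.sin(x[2]),np.cos(x[2])]])
print("target",Rc@[-.044,.025]+x[:2],"yaw y axis",x[2]+np.pi/2)
```

```text
oUL [0.4895 0.3639 0.045 ]
oUR [0.625  0.3559 0.045 ]
oLL [0.479  0.1995 0.045 ]
iUL [0.4976 0.3558 0.045 ]
iUR [0.6176 0.3483 0.045 ]
iLL [0.4883 0.207  0.045 ]
crate [ 0.5525  0.2774 -0.0635] [ 0.3  0.7  0.6  0.   0.3 -0.6 -0.2  0.3 -0.5  0.2 -0.5 -0.6]
[[0.5796 0.3174 0.097 ]
 [0.6128 0.3157 0.097 ]
 [0.6067 0.2163 0.097 ]
 [0.5757 0.219  0.097 ]] [0.59370653 0.26710731 0.097     ]
toolx [ 6.84099996e-02  9.97657286e-01 -1.11101242e-04] tooly [ 9.97657286e-01 -6.84099863e-02  1.18980414e-04]
tL [0.397  0.2475 0.3705] tool frame [ 0.0479 -0.0162 -0.061 ]
tR [0.4289 0.2454 0.3705] tool frame [ 0.048   0.0157 -0.061 ]
bL [0.3973 0.2469 0.2788] tool frame [ 0.0474 -0.0159  0.0307]
bR [0.4297 0.2447 0.2788] tool frame [0.0474 0.0166 0.0307]
240 322 [0.0025 0.0442 0.0617]
262 322 [0.002  0.0375 0.0633]
232 300 [-0.0042  0.0473  0.0616]
232 345 [0.0099 0.0465 0.0621]
286 322 [0.0014 0.0289 0.0628]
200 322 [0.0028 0.0486 0.0207]
target [0.51015974 0.30516958] yaw y axis 1.5072717640456001
```

Crate fit has residuals under 0.7 mm: centre (0.5525, 0.2774), yaw -0.0635. The cassette centre is 2.3 mm behind the TCP along tool x and its bottom is 31 mm below. The used cassette reads (0.5937, 0.2671), as expected. Next I move over the slot with 4–5 mm clearance to both walls and descend part-way.

```bash
python3 -m inch '[[0.7,0.6,0,-0.06],[1.4,1.2,0,-0.06],[2,1.75,0,-0.06],[2.21,1.935,0.3,-0.06],[2.21,1.935,1.2,-0.06],[2.21,1.935,2.2,-0.06],[2.21,1.935,3.2,-0.06],[2.21,1.935,3.9,-0.06],[2.21,1.935,4.3,-0.06],[2.21,1.935,4.38,-0.06],[2.21,1.935,4.38,-0.06]]' 25
python3 - <<'E'
from h import *; from rig import env
import cv2
c=env.calibration("wrist");p,d=env.camera("wrist"); s=env.observe(); print(s["time"],s["tool_pos"],s["tcp_rot"],s["contact_force"],s["width"])
cv2.imwrite("pics/w8.png",p)
p,d=env.camera("side"); cv2.imwrite("pics/s8.png",cv2.resize(p[200:420,200:400],(545,600),interpolation=cv2.INTER_CUBIC))
E
```

```text
time: 13.55
tool_pos: [0.514, 0.3036, 0.0915]
tcp_rot: [2.288, 2.152, 0.002]
contact_force: [0.1, -0.8, -1.3]
width: 0.366
13.6 [0.51418896 0.30371206 0.09183127] [2.28812686 2.15201465 0.00272953] [-0.47296801 -0.72725926 -0.58556556] 0.3622154226248891
```

View pics/w8.png

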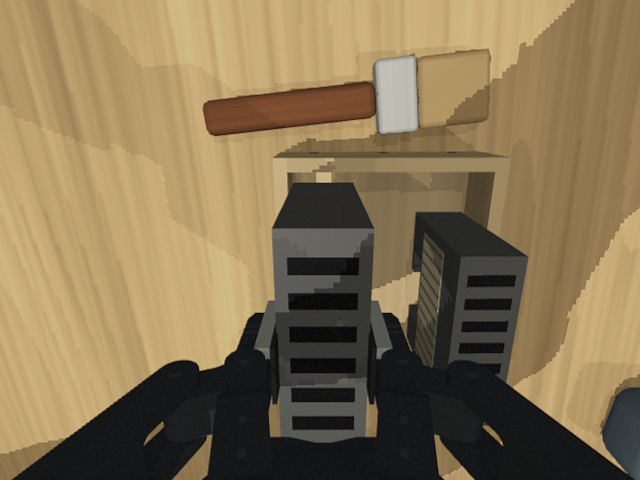

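View pics/s8.png

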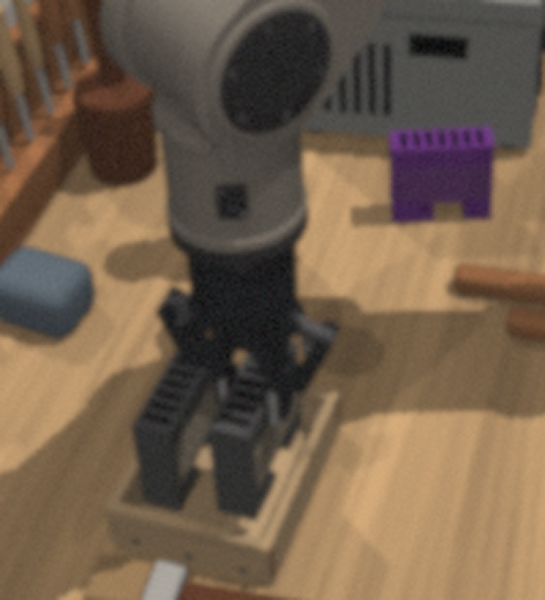

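Everything lines up: the cassette bottom is inside the rim at u 294 against an inner wall at 287. I'll lower to about 4 mm above the floor.

```bash
python3 -m inch '[[-0.02,0,0.3,0],[-0.02,0,0.6,0],[-0.02,0,0.85,0],[-0.02,0,0.98,0],[-0.02,0,1.02,0],[-0.02,0,1.02,0]]' 25
```

```text
time: 14.4
tool_pos: [0.5135, 0.3025, 0.0397]
tcp_rot: [-2.288, -2.153, -0.0]
contact_force: [1.1, 0.5, -1.6]
width: 0.365
```

```bash
python3 -m inch '[[0,-0.02,0,0],[0,-0.04,0,0],[0,-0.06,0,0],[0,-0.06,0,0],[0,-0.06,0,0]]' 25; python3 -m inch '[[0,-0.02,0,0],[0,-0.02,0,0],[0,-0.02,0,0]]' 25
```

```text
time: 15.02
tool_pos: [0.5105, 0.3025, 0.0396]
tcp_rot: [-2.288, -2.153, -0.0]
contact_force: [0.6, -0.1, -1.5]
width: 0.364
time: 15.4
tool_pos: [0.5095, 0.3026, 0.0396]
tcp_rot: [-2.288, -2.152, -0.0]
contact_force: [-0.4, -0.1, -0.9]
width: 0.365
```

```bash
python3 -m inch '[[0,-0.02,0,0],[0,-0.02,0,0],[0,-0.02,0,0]]' 25; python3 -m inch '[[0.03,0,0,0],[0.06,0,0,0],[0.06,0,0,0],[0.06,0,0,0]]' 25
```

```text
time: 15.78
tool_pos: [0.5092, 0.3026, 0.0397]
tcp_rot: [2.288, 2.152, 0.002]
contact_force: [4.8, -1.3, -3.8]
width: 0.364
time: 16.27
tool_pos: [0.5094, 0.305, 0.0396]
tcp_rot: [2.288, 2.151, 0.0]
contact_force: [4.8, -3.1, -1.4]
width: 0.368
```

The -x wall is touched (4.8 N). Next, a bit further toward the end wall.

```bash
python3 -m inch '[[0.03,0,0,0],[0.03,0,0,0],[0.03,0,0,0]]' 25; python3 -m inch '[[0.03,0,0,0],[0.03,0,0,0],[0.03,0,0,0]]' 25
```

```text
time: 16.65
tool_pos: [0.5094, 0.3064, 0.0396]
tcp_rot: [2.288, 2.151, 0.0]
contact_force: [4.5, -2.5, -1.9]
width: 0.365
time: 17.02
tool_pos: [0.5095, 0.3073, 0.0396]
tcp_rot: [2.288, 2.151, -0.001]
contact_force: [3.7, -5.5, 0.1]
width: 0.36
```

Both walls are in contact. I'll lower to the floor gently.

```bash
python3 -m inch '[[0,0,0.02,0],[0,0,0.04,0],[0,0,0.06,0],[0,0,0.06,0]]' 25; python3 -m inch '[[0,0,0.02,0],[0,0,0.03,0],[0,0,0.03,0]]' 25
```

```text
time: 17.52
tool_pos: [0.5095, 0.3073, 0.0367]
tcp_rot: [2.288, 2.15, -0.001]
contact_force: [3.3, -5.1, 3.2]
width: 0.362
time: 17.9
tool_pos: [0.5096, 0.3072, 0.0362]
tcp_rot: [2.288, 2.15, -0.001]
contact_force: [-2.1, -12.0, 22.0]
width: 0.361
```

It's on the floor (22 N). I'll relax the pressure and open slightly.

```bash
python3 -m inch '[[0,0,-0.03,0],[0,0,-0.03,0]]' 31;  python3 -m inch '[[0,0,0,0],[0,0,0,0],[0,0,0,0]]' 46; python3 -m inch '[[0,0,-0.3,0],[0,0,-0.8,0],[0,0,-1.5,0],[0,0,-2.4,0],[0,0,-3.4,0],[-0.8,-0.3,-4.2,0],[-1.6,-0.9,-4.5,0],[-1.6,-1.5,-4.5,0],[-1.6,-1.5,-4.5,0]]' 46
python3 - <<'E'
from h import *; from rig import env
import cv2
c=env.calibration("wrist");p,d=env.camera("wrist"); s=env.observe(); print(s["time"],s["tool_pos"],s["tcp_rot"],s["contact_force"],s["width"])
cv2.imwrite("pics/w9.png",p);np.save("pics/w9c.npy",c,allow_pickle=True);np.save("pics/w9.npy",d)
E
```

```text
time: 18.15
tool_pos: [0.5095, 0.3073, 0.0367]
tcp_rot: [2.288, 2.151, -0.001]
contact_force: [3.6, -5.8, 1.6]
width: 0.366
time: 18.52
tool_pos: [0.5086, 0.3089, 0.0366]
tcp_rot: [-2.288, -2.153, -0.0]
contact_force: [-0.8, -1.3, -0.8]
width: 0.541
time: 19.65
tool_pos: [0.4277, 0.2335, 0.2631]
tcp_rot: [2.286, 2.152, 0.002]
contact_force: [0.5, 0.5, 0.2]
width: 0.537
19.7 [0.42878781 0.23352231 0.26282619] [2.2863976  2.15235314 0.00233555] [-0.20884901  0.08021953  0.04098201] 0.5380221533048597
```

View pics/w9.png

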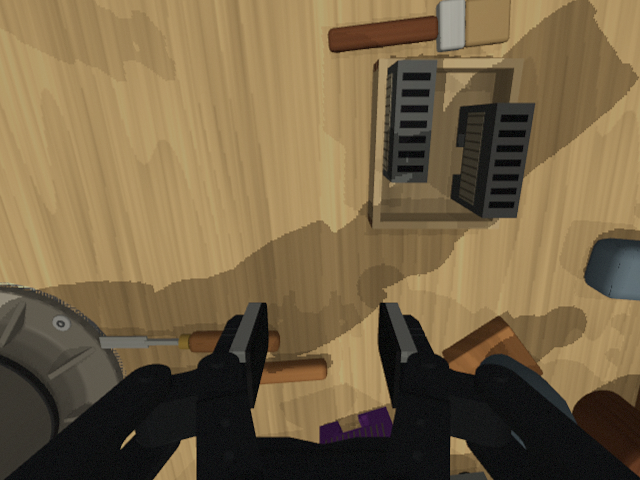

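The cassette stands in the crate's upper-left corner, upright, at (390..437, 60..182). I'll measure it closely.

Run:
```python
import cv2
p=cv2.imread("pics/w9.png");cv2.imwrite("pics/w9d.png",cv2.resize(p[45:240,355:550],(780,780)[:1]*1+(600,) if 0 else (600,600),interpolation=cv2.INTER_CUBIC))
```

```text
(no output)
```

View pics/w9d.png

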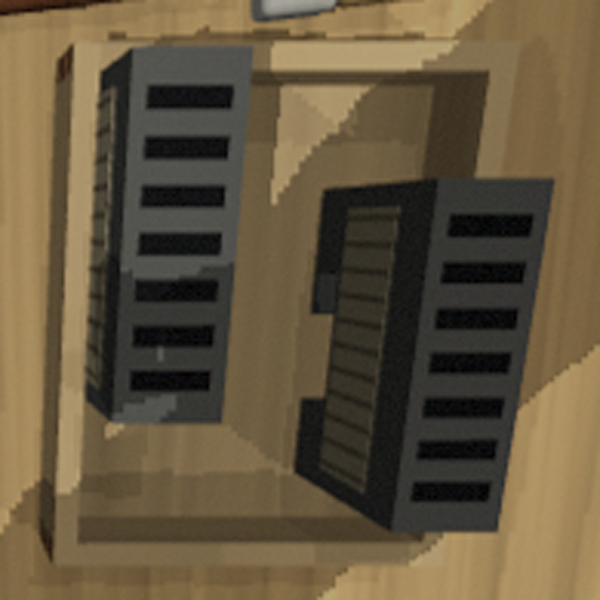

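Run:
```python
from h import *
c=np.load("pics/w9c.npy",allow_pickle=True).item(); k=195/600
g=lambda u,v,z:unproj(c,355+u*k,45+v*k,z)[:2]
# crate refit here
pts=[(75,42,-68,83),(525,40,68,83),(50,567,-68,-83),(487,70,60,75),(77,543,-60,-75)]
W=np.array([g(a,b,.045) for a,b,_,_ in pts]);M=np.array([[m,n] for _,_,m,n in pts])/1e3
def f(x):
    R=np.array([[np.cos(x[2]),-np.sin(x[2])],[np.sin(x[2]),np.cos(x[2])]]);return (M@R.T+x[:2]-W).ravel()
r=least_squares(f,[.55,.28,0]);x=r.x;print("crate",x.round(4),(r.fun*1e3).round(1))
U=np.array([g(a,b,.097) for a,b in [(437,180),(554,180),(497,531),(391,530)]]);print("used",U.mean(0).round(4))
P=np.array([g(a,b,.097) for a,b in [(131,48),(253,46),(221,422),(110,419)]]);print("pf",P.round(4),P.mean(0).round(4))
for y in (x,np.array([.5525,.2774,-.0635])):
    R=np.array([[np.cos(y[2]),-np.sin(y[2])],[np.sin(y[2]),np.cos(y[2])]])
    L=(P-y[:2])@R;print("in crate",(L*1e3).round(1),(L.mean(0)*1e3).round(1))
d=np.load("pics/w9.npy");E=c["extrinsics"]
for u,v in [(400,80),(412,95),(412,140),(405,175),(395,175),(425,178),(428,70)]:
    z=d[v,u]; q=np.array([(u-c["cx"])/c["fx"]*z,(v-c["cy"])/c["fy"]*z,z]); print((E[:3,:3].T@(q-E[:3,3])).round(4))
```

```text
crate [ 0.5522  0.2773 -0.0613] [ 0.1 -0.1 -1.7 -0.7  1.   0.9  0.6 -0.4 -0.1  0.3]
used [0.5939 0.2668]
pf [[0.4966 0.3554]
 [0.529  0.3539]
 [0.523  0.2542]
 [0.4906 0.257 ]] [0.5098 0.3051]
in crate [[-60.3  74.6]
 [-27.9  75.1]
 [-27.8 -24.8]
 [-60.3 -24. ]] [-44.1  25.2]
in crate [[-60.7  74.3]
 [-28.3  74.9]
 [-28.  -25. ]
 [-60.5 -24.2]] [-44.4  25. ]
[0.4983 0.3405 0.0987]
[0.5085 0.3283 0.0979]
[0.5088 0.2919 0.0988]
[0.503  0.2621 0.0987]
[0.4941 0.2626 0.0984]
[0.5212 0.2581 0.0972]
[0.5213 0.3467 0.0982]
```

Pre-filter is at crate (-44.2, +25.1) mm with the top level. The used cassette is unchanged. Last, a check of the vase, sanding block and carbon.

Run:
```python
from rig import env
import cv2
p,d=env.camera("scene"); cv2.imwrite("pics/s10.png",p)
a=cv2.imread("pics/scene0.png")
cv2.imwrite("pics/cmp.png",cv2.hconcat([cv2.resize(a[150:450,170:420],(400,480)),cv2.resize(p[150:450,170:420],(400,480))]))
```

```text
(no output)
```

View pics/cmp.png

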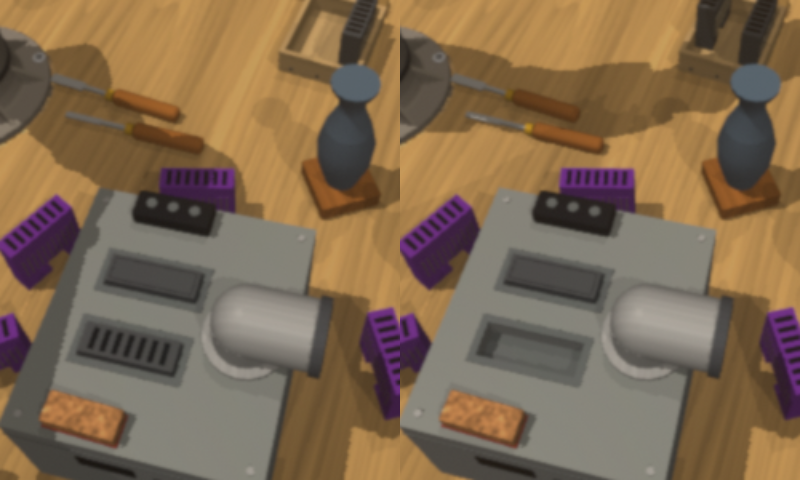

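Before and after match: the vase, sanding block and carbon haven't moved, the slotted bay is empty, and the cassette is in the crate. Handing in.

Run:
```python
from rig import env
print(env.job_done(), env.observe()["time"])
```

```text
the job is handed in; nothing more can be done
the job is handed in; nothing more can be done
```

The pre-filter is out of the extractor and standing in the crate's -x/+y corner, and I handed the job in about 20 s into the 54 s allowed. I pushed it to its stop, let it spring out and pulled it free. I then held it against both walls, lowered it to the floor and let go.

**Last checks before hand-in:**
- **Placement:** the wrist camera put the pre-filter at crate (-44, +25) mm, touching both walls to within about 1 mm. Its top was level at the expected height, and the gripper was clear of everything.
- **Other items:** the used cassette measured the same position as before, to under 1 mm. Before-and-after pictures showed the vase and sanding block unmoved and the carbon cassette still latched.

**What disagreed:**
- **Finger tips:** they are about 32 to 38 mm behind the reported tool point, so I set the push and grasp heights from depth and force readings.
- **Crate position:** the scene and side cameras disagreed by 10 to 20 mm, so I used the wrist camera fit instead (residuals under 1 mm).
- **Forces:** the push peaked at about 29 N at the hard stop, and setting the cassette down peaked at about 22 N. Both were finger loads and well under the 120 N wrist limit.

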